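Lift the loaded tin tray off its rack with a blade lifter

TASK

The aluminium tray standing on the low oak rack has no handle, so pick up the steel lifter by its upright oak grip and, from the rack's open end, slide its flat blade centrally into the gap under the tray until the lifter's upright is no more than a finger's breadth from the tray's edge, while the tray still stands on the rack. Then raise the tray on the blade, with the jar and the measuring cup standing on it, at least 6 cm clear of the rack, so that the rack can be wiped, and finish while holding it there, level and still, carried by the lifter alone; nothing is put down or let go. Leave the other things on the shelf where they are.

Things in the scene. Friction and masses are not known exactly. Their poses are not given: they have to be found in the camera images.
- lifter_grip (a point): Centre of the lifter's oak grip: upright block 22 (x) by 50 (y) by 48 mm (z) atop a loose C-shaped steel lifter, 0.3 kg. x the way the blade points, y across, z up. From it down: top of the arm (22 mm wide) 24 mm, arm's underside 32, blade's top 147, blade's underside 152 mm. Blade from x = -90 to its tip at +55 mm; the upright's front face at x = -82 mm. lifter tells more.
- rack_mouth (a point): Middle of the rack's open end, at shelf-top level. x points into the gap, y across, z up. Fixed rack of two oak battens along x, each 150 mm long, 22 wide and 22 high, with an open gap 110 mm wide between them (y = -55 to +55 mm). The gap ends at a cross batten, equally high, near face at x = 150 mm.
- tray_base (a point): Centre of the underside of the loose aluminium tray, 150 (x) by 180 (y) by 20 mm (z), walls and floor 3 mm, 0.2 kg. It starts on the battens, underside 22 mm above the shelf top, centre within 4 mm each way of the battens' middle (75 mm in from the mouth), axes within 0.04 rad of the rack's: x points away from the open end, near edge at x = -75 mm.
- jar_center (a point): Centre (half-way up) of the small glass jar with clip-on glass lid and wire clips, 54 mm in diameter, 70 mm high, about 0.15 kg (varies), standing loose in the tray to one side of its middle; z up.
- cup_center (a point): Centre (half-way up) of the red plastic measuring cup, 58 mm across the rim, 50 mm high, with a flat 46 mm handle at the rim along its own x, 40 g, standing loose in the tray on the other side from the jar; z up.
- rack: The fixed oak rack; its origin is at shelf-top level midway along the battens, x along them into the gap, z up.
- tray: The same tray as its point; origin at the centre of its underside.
- lifter: The whole lifter; origin 152 mm under the grip's centre, on the blade's underside, same axes. Flat blade 145 by 70 by 5 mm; a 60 mm wide upright at its back end carries a level arm with the grip, over the blade. At the start it stands on its blade on the shelf top (z = 0), clear of the rack, blade pointing roughly towards it.
- plate_low: Bystander: lower of two stacked white ceramic plates, 170 mm in diameter, 18 mm high; origin under its centre.
- plate_top: Bystander: upper of the two plates, 148 mm in diameter, 18 mm high; origin under its centre.
- slicer: Bystander: steel egg slicer 125 by 80 by 28 mm; origin under its centre.
- big_jar: Bystander: larger amber clip jar, 80 mm in diameter, 110 mm high, standing on the shelf top; origin under its centre.
- mug: Bystander: blue ceramic mug, 80 mm in diameter, 85 mm high; origin under its centre.
- can: Bystander: food can, 74 mm in diameter, 105 mm high; origin under its centre.
Not all that is in view belongs to the job. Leave any blue look-alike of the tray alone.

How it is judged:
On the way, in this order (a step that is already met when the one before it is completed fails the run):
1. the lifter's blade lies in the gap under the tray to full depth while the tray still stands on the rack (x of tray_base in the frame of lifter_grip between -0.016 and 0.017 m and y of tray_base in the frame of lifter_grip between -0.022 and 0.022 m and z of tray_base in the frame of lifter_grip between -0.146 and -0.127 m and contact force between tray and rack above 0.5 N and height (world z) of tray_base below 0.032 m and angle between the x axis of tray_base and the x axis of lifter_grip, either way round below 0.15 rad), for 0.2 s.
2. the tray is carried level by the lifter, clear of the rack, with jar and cup standing on it (x of tray_base in the frame of lifter_grip between -0.016 and 0.017 m and y of tray_base in the frame of lifter_grip between -0.022 and 0.022 m and angle between each of jar_center, cup_center's own z axis and vertical below 0.2 rad and x of jar_center in the frame of tray_base between -0.075 and 0.075 m and y of jar_center in the frame of tray_base between -0.09 and 0.09 m and z of jar_center in the frame of tray_base between 0.026 and 0.05 m and x of cup_center in the frame of tray_base between -0.075 and 0.075 m and y of cup_center in the frame of tray_base between -0.09 and 0.09 m and z of cup_center in the frame of tray_base between 0.016 and 0.04 m and height (world z) of tray_base above 0.075 m and angle between tray_base's own z axis and vertical below 0.13 rad and contact force between tray and lifter above 1 N and contact force between tray and the arm below 0.3 N and contact force between tray and the fingers below 0.3 N and contact force between each of tray, lifter and rack below 0.2 N and contact force between lifter and the fingers above 1 N), for 0.5 s.
At the end, for the whole second after the job is handed in: Lifter gripped; tray centre within 16 mm lengthwise and 22 mm sideways of the grip centre, over 75 mm above the shelf top, tilt under 0.13 rad, under 20 mm/s, touching the lifter but not rack or robot; jar and cup standing in it, tilt under 0.2 rad (all of step 2 and linear speed of each of tray, lifter below 0.02 m/s and angular speed of tray below 0.15 rad/s); the arm keeps its last pose, push and grip.
It fails at once if a bystander is moved by more than 30 mm (distance of any of plate_low, plate_top, slicer, big_jar, mug, can from where it was at the start of the episode above 0.03 m).
It fails at once if the jar or the cup tips over (angle between any of jar_center, cup_center's own z axis and vertical above 0.4 rad).
It also fails if it takes over 54 s, if anything falls off the work surface, if the arm or the gripper's body presses on something with over 40 N, if the wrist force passes 120 N, or if a joint passes its speed limit or range.

ROBOT

A 6-joint arm with a two-finger parallel gripper is mounted at the origin on the work surface. World frame = base frame: x ahead of the robot, y to its left, z up, the work surface at z = 0. Lengths are in m, angles in rad, forces in N, time in s.
With the tool pointing down it reaches from about 0.35 to 0.975 m from the base axis. Payload 4.9 kg.
Tool frame: the origin (TCP) lies midway between the tips of the shut fingers; the grasp point (between the pads) lies 19 mm behind it; y points along the fingers, z is the direction in which the jaws open and shut, and the axes are right-handed (so a half turn about y gives the same grasp; the last joint's range is limited). The gripper opens to 85 mm and grips with 20 to 120 N. Pads are 22 mm wide; open, the fingers measure 114 mm over their backs; the gripper's body (76 mm by 85 mm) begins 54 mm behind the grasp point. The pads swing forward as they close: fully open they stand 13 mm farther back than shut.
Start: joints at [-1.312, 0.053, 1.613, -0, 1.476, -0.119], TCP at [0.231, -0.581, 0.231] pointing down, gripper open.
Joint ranges: [-3.01, 3.01], [-1.01, 2.22], [0.06, 2.58], [-1.02, 4.17], [0.09, 2.62], [-3.14, 3.14]. Speed limits (rad/s): [2.57, 2.57, 3.14, 3.14, 3.14, 3.14].

INTERFACE

Orientations are given as a unit quaternion [w, x, y, z].
In Python, from plant import * gives the robot as it stands.
- The arm moves only by the shell command python3 -m crank 'ROWS'. ROWS is JSON, a list that holds one entry, the list of rows, each a list of 5 numbers: the gripper command: -1 is shut, 1 is fully open, values between are in proportion, then the shift along the tool's x, y, z in cm, then the turn about the tool's y in degrees. In form: [[[jaw, dx, dy, dz, twist], ...]]. A call has 1 to 8 rows; each row shifts and turns the commanded pose from where the row before left it, along the tool's axes as they then stand; what a row does not reach is not made up. A row lasts 1/8 s, in which the tool goes at most 62.5 mm and 10.7 degrees, less where a joint would pass 70% of its speed; a pose out of reach is approached as far as the arm can. A call with a gripper value outside its range is refused whole. The fingers move at their own pace and stop on an object; the grip force is fixed at half the most. Time passes only in rows, so rows that do not move let the fingers close. It gives the time, the measured TCP pose, the force and the opening at its end, in the units of the state.
- state(): the state, without advancing time (a new reading comes with each control period).
- grab_frame(name): name is "scene" or "top"; returns a dict with "frame" (384x512x3 uint8, red, green, blue), "fx", "fy", "cx", "cy" (pixels), "pose" (4x4, takes a point from camera to world coordinates). Camera axes: x right, y up, looking along -z (the intrinsics and any distortion apply to the point x, -y, -z); pixel columns grow to the right and rows downward; lengths in m; the calibration is good to about 2 mm. A picture is of the moment at which its call begins. There is no depth.
- job_done(): hands the job in, once; it reports no verdict.
The state is a dict: "time": time; "joint_pos": joint angles; "joint_vel": joint speeds; "joint_efforts": joint torques, N m; "tool_pos": TCP position; "tool_rot": TCP orientation; "contact_force": force on the tool from outside, world axes, zero at the start; "ft_torque": the same for the moment, N m; "gripper_width": opening from 0.0 (shut) to 1.0 (fully open).
Only numpy, scipy, OpenCV 4.12 (cv2) and the standard library are available. Lean on these libraries where they do the work, as an engineer would, in place of code of your own. Each camera call takes 0.05 s, during which the arm holds its last target.

## Working session

There is one attempt and no reset: what is moved stays moved. The work goes in short steps, Python scripts to look and compute and a shell command to move; the robot and the scene stay as the last step left them, time stands still between calls to the robot, and variables do not carry over. Pictures are saved under pics/ and viewed, and the job is handed in when it is done.

```bash
ls; mkdir -p pics
python3 - <<'E'
from plant import *
import cv2,numpy as np
print(state())
for n in("scene","top"):
    f=grab_frame(n); cv2.imwrite(f"pics/{n}0.png",f["frame"][:,:,::-1]); np.savez(f"{n}0.npz",**f)
    print({k:v for k,v in f.items() if k!="frame"})
E
```

```text
pics
{'time': 0.0, 'joint_pos': array([-1.31197549e+00,  5.33614036e-02,  1.61425335e+00,  4.31630326e-06,
        1.47600978e+00, -1.19012985e-01]), 'joint_vel': array([ 0.00089502, -0.00032779,  0.00126698, -0.00179746, -0.00053889,
        0.00283367]), 'joint_efforts': array([ 1.53583380e-03, -3.93687057e+01, -3.70173633e+01,  3.48802007e-05,
        7.18845418e-03, -8.95873029e-06]), 'tool_pos': array([ 0.23040468, -0.58032652,  0.23008448]), 'tool_rot': array([ 0.13274238, -0.1328397 ,  0.69524248, -0.69380903]), 'contact_force': array([ 0.55872553, -0.22272742, -0.07357737]), 'ft_torque': array([0.02508671, 0.02028141, 0.03665904]), 'gripper_width': 1.00090754315094}
{'fx': 424.42458692574996, 'fy': 424.42458692574996, 'cx': 252.94209842176997, 'cy': 193.94657019311614, 'pose': array([[-0.69893586, -0.56387814,  0.43992058,  1.13837421],
       [ 0.71514482, -0.54456839,  0.43819307,  0.62697932],
       [-0.00752065,  0.62087577,  0.7838729 ,  1.23253258],
       [ 0.        ,  0.        ,  0.        ,  1.        ]])}
{'fx': 372.83281820789307, 'fy': 372.83281820789307, 'cx': 254.69360817132278, 'cy': 193.67722469867283, 'pose': array([[-7.59526203e-02,  9.74211862e-01, -2.12467520e-01,
         2.67071162e-01],
       [-9.97111392e-01, -7.41509119e-02,  1.64473373e-02,
         2.82814109e-03],
       [ 2.68530718e-04,  2.13103003e-01,  9.77029702e-01,
         1.31449260e+00],
       [ 0.00000000e+00,  0.00000000e+00,  0.00000000e+00,
         1.00000000e+00]])}
```

View pics/scene0.png

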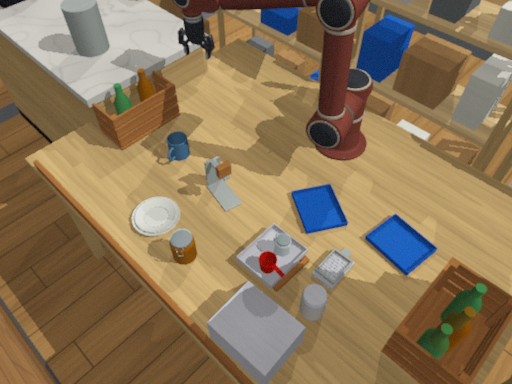

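View pics/top0.png

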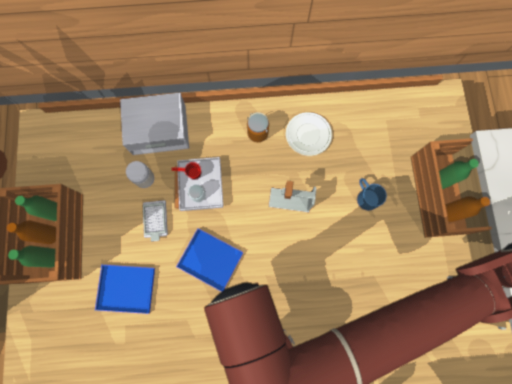

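Scene view: grey tray with jar and red cup at about (270,255), lifter at (222,183) with its oak grip at (224,170). Top view: tray at (200,184), lifter at (292,197). Look-alikes are the blue trays at top (210,258) and (126,287) and the grey box at (155,122), none of which I want. Next is a close crop.

```bash
cat > h.py <<'E'
import numpy as np,cv2
def proj(f,P):
    P=np.atleast_2d(P); T=np.linalg.inv(f["pose"]); c=P@T[:3,:3].T+T[:3,3]
    return np.c_[f["fx"]*c[:,0]/-c[:,2]+f["cx"], f["fy"]*-c[:,1]/-c[:,2]+f["cy"]]
def ray(f,u,v):
    d=np.array([(u-f["cx"])/f["fx"],-(v-f["cy"])/f["fy"],-1.0]); return f["pose"][:3,3],f["pose"][:3,:3]@d
def plane(f,u,v,z):
    o,d=ray(f,u,v); return o+d*(z-o[2])/d[2]
def crop(f,u0,v0,w,h,s,name):
    im=f["frame"][v0:v0+h,u0:u0+w,::-1]
    im=cv2.resize(im,None,fx=s,fy=s,interpolation=cv2.INTER_CUBIC)
    for k in range(0,w,10):cv2.putText(im,str(u0+k),(k*s,8),0,.3,(0,0,255),1);cv2.line(im,(k*s,8),(k*s,14),(0,0,255),1)
    for k in range(0,h,10):cv2.putText(im,str(v0+k),(0,k*s+4),0,.3,(0,0,255),1)
    cv2.imwrite(name,im)
E
python3 - <<'E'
from h import *
t=np.load("top0.npz");s=np.load("scene0.npz")
crop(t,165,145,160,75,5,"pics/c_top.png"); crop(s,195,145,120,145,4,"pics/c_sc.png")
E
```

```text
(no output)
```

View pics/c_top.png

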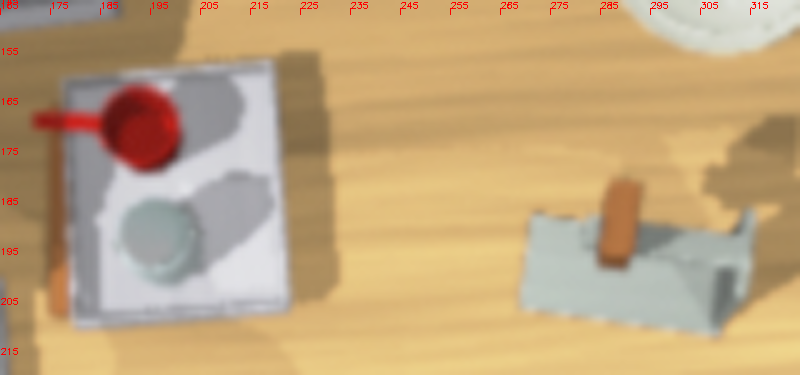

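View pics/c_sc.png

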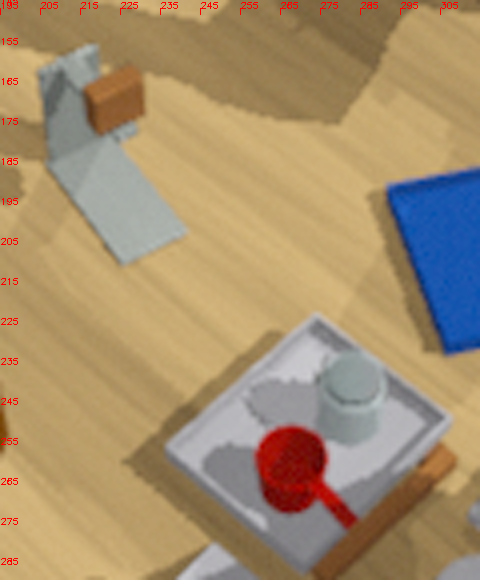

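The tray is grey and holds the jar and the red cup. The rack's cross batten shows at its left (+y) side in the top view, so the open end faces -y, towards the lifter. Top-view corners of the tray are roughly (178,160), (219,157), (223,207) and (180,210). Next I measure them.

Run:
```python
from h import *
t=np.load("top0.npz");s=np.load("scene0.npz")
ct=[(165+a/5,145+b/5) for a,b in[(63,80),(272,62),(290,308),(75,325)]]
P=np.array([plane(t,u,v,.042) for u,v in ct]);print("tray top",P.round(4),P.mean(0)); print([np.linalg.norm(P[i]-P[i-1]).round(4) for i in range(4)])
cs=[(195+a/4,145+b/4) for a,b in[(318,314),(166,447),(308,572),(452,415)]]
Q=np.array([plane(s,u,v,.042) for u,v in cs]);print("tray sc",Q.round(4),Q.mean(0));print([np.linalg.norm(Q[i]-Q[i-1]).round(4) for i in range(4)])
# lifter blade
b=[plane(t,165+a/5,145+c/5,.005) for a,c in[(533,212),(521,310),(718,335)]];print("blade top",np.round(b,4),np.linalg.norm(b[0]-b[1]),np.linalg.norm(b[1]-b[2]))
b=[plane(s,195+a/4,145+c/4,.005) for a,c in[(186,231),(124,264),(47,162)]];print("blade sc",np.round(b,4),np.linalg.norm(b[0]-b[1]),np.linalg.norm(b[1]-b[2]))
for n,f,(u,v) in(("t",t,(290,193)),("s",s,(224,170))):
    hsv=cv2.cvtColor(f["frame"],cv2.COLOR_RGB2HSV)
    m=cv2.inRange(hsv,(4,110,60),(14,255,215)); x0,y0=u-16,v-14
    k=m[y0:y0+28,x0:x0+32]; ys,xs=np.nonzero(k); print(n,"grip",xs.mean()+x0,ys.mean()+y0,len(xs))
    print(cv2.minAreaRect(np.c_[xs+x0,ys+y0].astype(np.float32)))
from plant import *
from scipy.spatial.transform import Rotation as R
st=state();q=st["tool_rot"];print(R.from_quat(np.r_[q[1:],q[0]]).as_matrix().round(3))
```

```text
tray top [[0.6834 0.2461 0.042 ]
 [0.6855 0.0969 0.042 ]
 [0.5064 0.0945 0.042 ]
 [0.5058 0.2435 0.042 ]] [0.59526075 0.17025009 0.042     ]
[np.float64(0.1776), np.float64(0.1492), np.float64(0.1791), np.float64(0.149)]
tray sc [[0.5109 0.1034 0.042 ]
 [0.6904 0.103  0.042 ]
 [0.6911 0.2584 0.042 ]
 [0.5083 0.2483 0.042 ]] [0.60016462 0.17826557 0.042     ]
[np.float64(0.145), np.float64(0.1796), np.float64(0.1554), np.float64(0.183)]
blade top [[ 0.5703 -0.0818  0.005 ]
 [ 0.4994 -0.0671  0.005 ]
 [ 0.4708 -0.2053  0.005 ]] 0.07241686797229292 0.14115180149994788
blade sc [[ 0.5075 -0.0606  0.005 ]
 [ 0.5721 -0.0742  0.005 ]
 [ 0.541  -0.2122  0.005 ]] 0.06601788586857205 0.14148793938378795
t grip 288.54 189.21 100
((288.73846435546875, 189.09231567382812), (6.449806213378906, 16.37258529663086), 7.125016689300537)
s grip 222.83177570093457 170.81308411214954 107
((223.1000213623047, 169.6999969482422), (12.074766159057617, 15.652474403381348), 63.43495178222656)
[[-0.929 -0.     0.369]
 [-0.369  0.002 -0.929]
 [-0.    -1.    -0.002]]
```

```bash
python3 - <<'E'
from h import *
t=np.load("top0.npz");s=np.load("scene0.npz")
for G in([.5234,-.128],[.5284,-.121],[.526,-.1245]): print(proj(t,[*G,.176]),proj(t,[*G,.152]),proj(s,[*G,.152]))
print(plane(t,288.5,189.2,.165),plane(s,222.8,170.8,.155))
E
python3 -m crank '[[[1,-3.7,0,-2.6,0],[1,-3.7,0,-2.6,0],[1,-3.7,0,-2.6,0],[1,-3.7,0,-2.6,0],[1,-3.7,0,-2.6,0],[1,-3.7,0,-2.6,0]]]'
```

```text
[[289.99311916 188.31784604]] [[289.29693606 190.0223984 ]] [[223.0624029  168.44303585]]
[[287.61914603 186.93525707]] [[286.97016285 188.66562362]] [[223.39784228 170.30028115]]
[[288.80261068 187.59532262]] [[288.13011812 189.31337047]] [[223.20839362 169.38577341]]
[ 0.52338209 -0.12427803  0.165     ] [ 0.5330482  -0.11873276  0.155     ]
time: 0.85
tool_pos: [0.3798, -0.3525, 0.2308]
tool_rot: [0.133, -0.133, 0.695, -0.694]
contact_force: [-0.1, 0.6, -0.3]
gripper_width: 0.998
```

```bash
python3 -m crank '[[[1,-3.7,0,-2.6,0],[1,-3.7,0,-2.6,0],[1,-3.7,0,-2.6,0],[1,-3.7,0,-2.6,0],[1,-3.7,0,-2.6,0],[1,-3.7,0,-2.6,0]]]'
python3 -m crank '[[[1,0,0,0,8.4],[1,0,0,0,8.4],[1,0,0,0,8.4],[1,0,0,0,8.4],[1,0,0,0,0],[1,0,0,0,0]]]'
cat > m.py <<'E'
from h import *
from plant import *
from scipy.spatial.transform import Rotation as R
def st():
    s=state();q=s["tool_rot"];M=R.from_quat(np.r_[q[1:],q[0]]).as_matrix()
    print("tcp",s["tool_pos"].round(4),"t",round(s["time"],2),"w",round(s["gripper_width"],3),"F",s["contact_force"].round(1));print(M.round(3));return s["tool_pos"],M
E
python3 - <<'E'
from m import *
st()
for n in("scene","top"):
    f=grab_frame(n); np.savez(n+"1.npz",**f)
    crop(f,*((240,130,100,100,6) if n=="top" else (170,100,100,110,5)),f"pics/{n}1.png")
E
```

```text
time: 1.6
tool_pos: [0.5285, -0.1257, 0.2308]
tool_rot: [0.133, -0.133, 0.695, -0.694]
contact_force: [0.8, -0.9, 0.0]
gripper_width: 1.002
time: 2.35
tool_pos: [0.528, -0.1271, 0.231]
tool_rot: [-0.073, 0.073, 0.703, -0.703]
contact_force: [-0.3, 0.5, 0.6]
gripper_width: 0.996
tcp [ 0.528  -0.1271  0.231 ] t 2.35 w 0.996 F [-0.3  0.5  0.6]
[[-0.979 -0.001 -0.205]
 [ 0.205  0.    -0.979]
 [ 0.001 -1.    -0.   ]]
```

View pics/scene1.png

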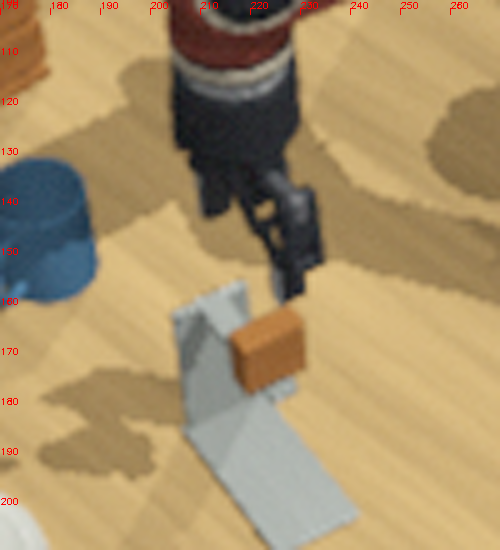

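View pics/top1.png

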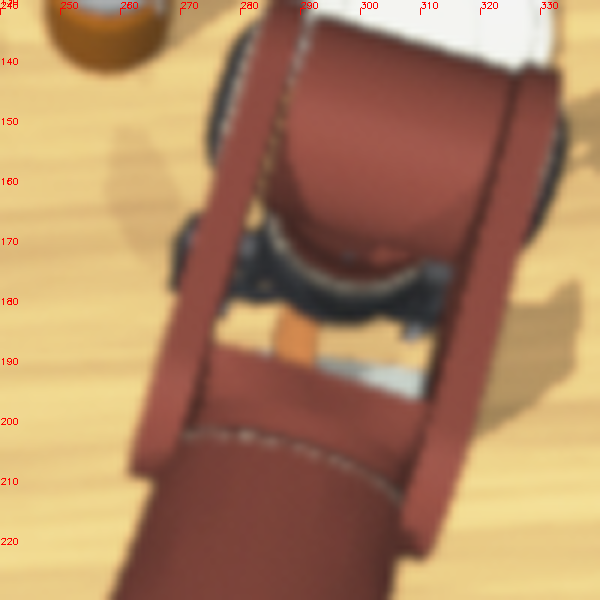

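Scene view: open fingers at about (228,157) and (212,140) straddle the oak grip at (224,170). I check the fingertip against its projection.

Run:
```python
from m import *
f=np.load("scene1.npz");p,M=st()
for s in(-1,1):
  for h in (.0425,.057): print(s,h,proj(f,p-M[:,1]*.013+s*M[:,2]*h))
```

```text
tcp [ 0.5281 -0.1271  0.2312] t 2.45 w 1.003 F [ 0.  -0.   0.5]
[[-0.979 -0.    -0.206]
 [ 0.206  0.    -0.979]
 [ 0.    -1.    -0.   ]]
-1 0.0425 [[227.29295533 158.2809562 ]]
-1 0.057 [[229.69444537 161.05265048]]
1 0.0425 [[213.73654397 142.6347419 ]]
1 0.057 [[211.50915294 140.06398505]]
```

```bash
python3 -m crank '[[[1,0,2.0,-0.4,0],[1,0,2.0,0,0],[1,0,2.0,0,0],[1,0,1.5,0,0],[1,0,1.0,0,0],[1,0,0.8,0,0],[1,0,0,0,0]]]'
python3 - <<'E'
from m import *
st()
f=grab_frame("scene"); crop(f,170,100,100,110,5,"pics/scene2.png")
E
```

```text
time: 3.32
tool_pos: [0.5288, -0.1232, 0.1378]
tool_rot: [-0.074, 0.073, 0.703, -0.703]
contact_force: [-0.5, 1.1, 0.8]
gripper_width: 1.0
tcp [ 0.5288 -0.1232  0.1378] t 3.33 w 1.0 F [-0.5  1.1  0.8]
[[-0.978 -0.001 -0.207]
 [ 0.207  0.    -0.978]
 [ 0.001 -1.    -0.   ]]
```

View pics/scene2.png

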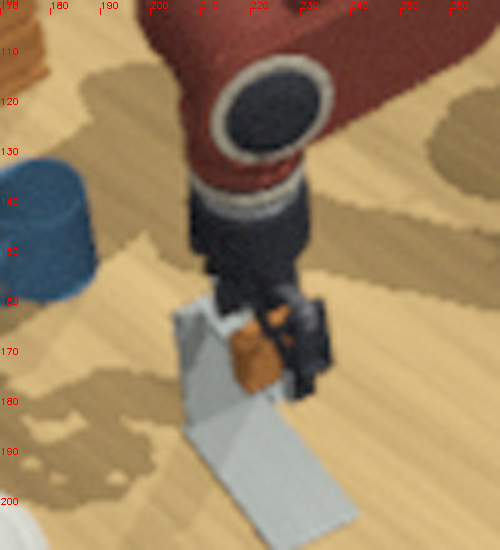

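The grip block at (222,170) sits between the fingers. Closing on it.

```bash
python3 -m crank '[[[0.4,0,0,0,0],[0.0,0,0,0,0],[-0.2,0,0,0,0],[-0.4,0,0,0,0],[-1,0,0,0,0],[-1,0,0,0,0],[-1,0,0,0,0],[-1,0,0,0,0]]]'
python3 - <<'E'
from m import *
st()
f=grab_frame("scene"); crop(f,170,100,100,110,5,"pics/scene3.png")
E
```

```text
time: 4.38
tool_pos: [0.529, -0.1234, 0.1384]
tool_rot: [0.074, -0.074, -0.703, 0.703]
contact_force: [1.1, -1.3, 0.6]
gripper_width: 0.25
tcp [ 0.529  -0.1234  0.1384] t 4.38 w 0.25 F [ 1.1 -1.3  0.6]
[[-0.978  0.    -0.207]
 [ 0.207 -0.    -0.978]
 [-0.    -1.     0.   ]]
```

View pics/scene3.png

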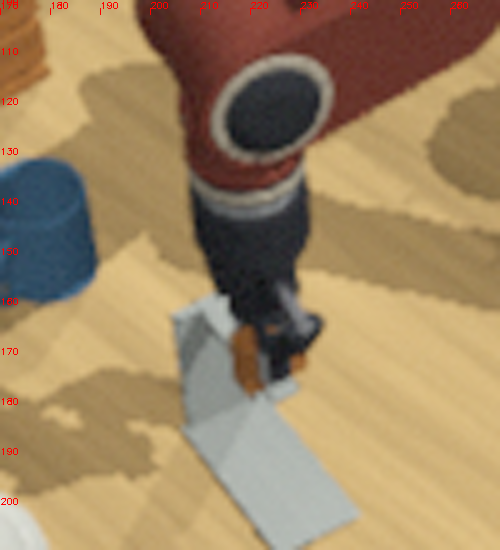

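Width is 0.25, about 21 mm, so the 22 mm grip is held. Now I lift 7 mm, straighten the yaw to the tray and line up sideways.

```bash
python3 -m crank '[[[-1,0,-0.4,0,0],[-1,0,-0.3,0,0],[-1,0,0,0,-4.2],[-1,0,0,0,-4.2],[-1,0,0,0,-4.2],[-1,-2.3,0,0,0],[-1,-2.3,0,0,0],[-1,-2.3,0,0,0]]]'
python3 -m crank '[[[-1,0,0,0,0],[-1,0,0,0,0]]]'
python3 - <<'E'
from m import *
st()
for n in("scene","top"):
    f=grab_frame(n); np.savez(n+"4.npz",**f)
    crop(f,*((165,140,160,90,5) if n=="top" else (195,145,120,145,4)),f"pics/{n}4.png")
E
```

```text
time: 5.42
tool_pos: [0.5984, -0.1221, 0.1449]
tool_rot: [0.004, -0.004, 0.707, -0.707]
contact_force: [0.3, 0.4, -1.6]
gripper_width: 0.248
time: 5.68
tool_pos: [0.5972, -0.1221, 0.1447]
tool_rot: [0.003, -0.005, 0.707, -0.707]
contact_force: [1.0, 0.1, -3.1]
gripper_width: 0.249
tcp [ 0.5972 -0.1221  0.1447] t 5.67 w 0.249 F [ 1.   0.1 -3.1]
[[-1.    -0.002  0.011]
 [-0.011  0.001 -1.   ]
 [ 0.002 -1.    -0.001]]
```

View pics/scene4.png

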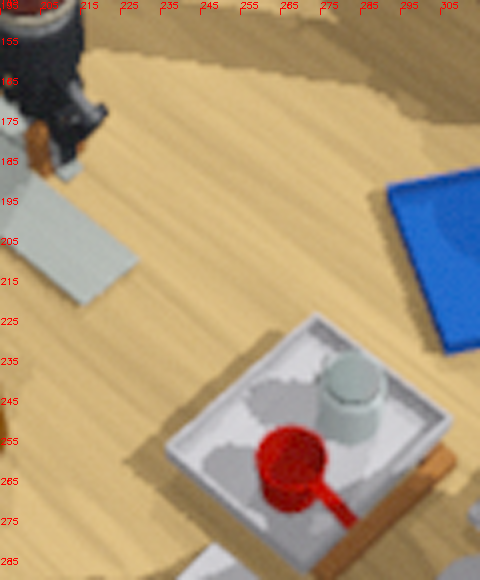

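View pics/top4.png

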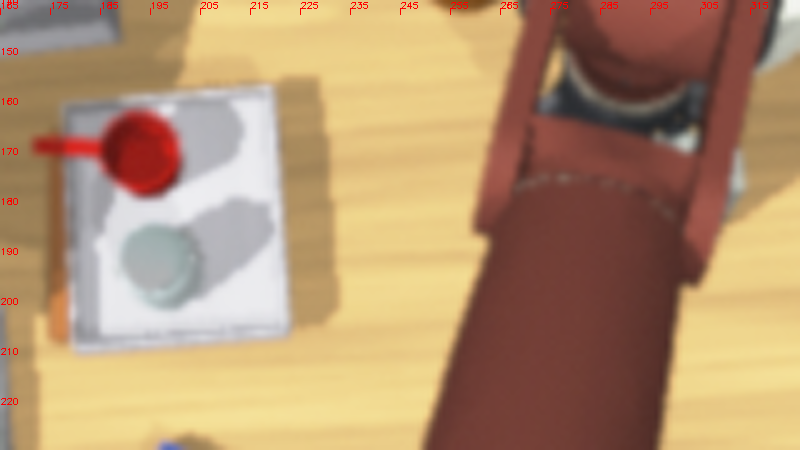

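Scene view: the blade tip corners are at about (229.8,210) and (216.2,221), and the tray's near-edge corners at (274.5,223.5) and (236.5,256.8). The lifter is off the shelf (-3 N, its own weight).

Run:
```python
from m import *
f=np.load("scene4.npz")
for z in(.012,.016):
  A=plane(f,195+139/4,145+260/4,z);B=plane(f,195+85/4,145+304/4,z);C=plane(f,195+0/4,145+237/4,z)
  print(A.round(4),B.round(4),((A+B)/2).round(4),np.linalg.norm(A-B),"yaw side",np.degrees(np.arctan2(*(B-C)[1::-1])),"tip yaw",np.degrees(np.arctan2(B[1]-A[1],B[0]-A[0]))+90)
A=plane(f,274.5,223.5,.042);B=plane(f,236.5,256.75,.042);print(A,B,(A+B)/2,np.degrees(np.arctan2(B[1]-A[1],B[0]-A[0]))+90)
```

```text
[ 0.563  -0.0638  0.012 ] [ 0.6287 -0.0633  0.012 ] [ 0.5959 -0.0635  0.012 ] 0.06574401464048664 yaw side 91.88783673583141 tip yaw 90.43685689944658
[ 0.5649 -0.0615  0.016 ] [ 0.6304 -0.061   0.016 ] [ 0.5977 -0.0612  0.016 ] 0.06552855455215771 yaw side 91.88783673583148 tip yaw 90.4368568994467
[0.51085991 0.10335395 0.042     ] [0.69041534 0.10298704 0.042     ] [0.60063762 0.10317049 0.042     ] 89.88292213022092
```

```bash
python3 -m crank '[[[-1,-0.7,-0.2,-2,0],[-1,0,0,-2.5,0],[-1,0,0,-2.5,0],[-1,0,0,-2.5,0],[-1,0,0,-2.5,0],[-1,0,0,-2,0],[-1,0,0,0,0],[-1,0,0,0,0]]]'
python3 - <<'E'
from m import *
st()
for n in("scene","top"):
    f=grab_frame(n); np.savez(n+"5.npz",**f)
    crop(f,*((165,140,160,90,5) if n=="top" else (195,145,120,145,4)),f"pics/{n}5.png")
E
```

```text
time: 6.78
tool_pos: [0.6034, 0.0173, 0.1474]
tool_rot: [-0.004, 0.004, -0.707, 0.707]
contact_force: [0.2, 0.1, -2.9]
gripper_width: 0.246
tcp [0.6034 0.0173 0.1474] t 6.78 w 0.246 F [ 0.2  0.1 -2.9]
[[-1.     0.     0.011]
 [-0.011 -0.001 -1.   ]
 [-0.    -1.     0.001]]
```

View pics/scene5.png

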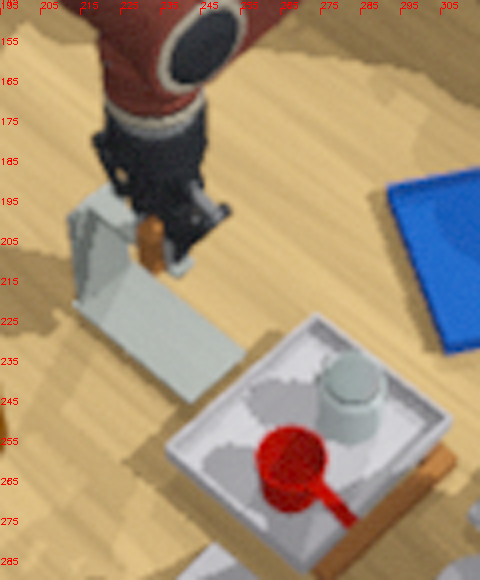

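View pics/top5.png

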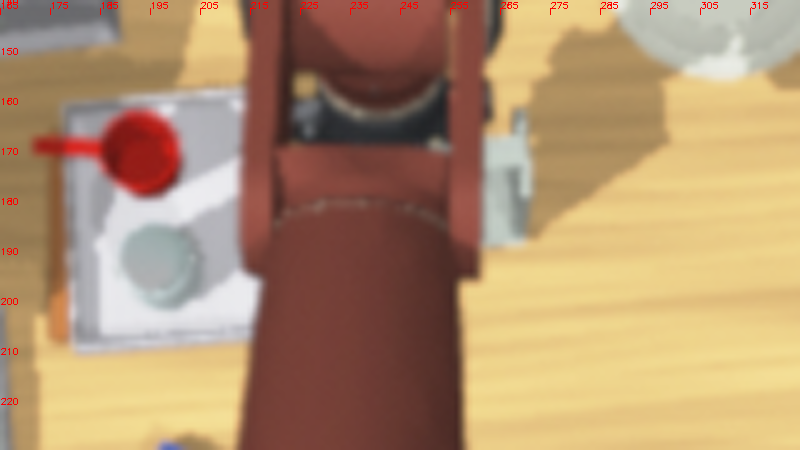

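Run:
```python
from m import *
f=np.load("scene5.npz")
px=lambda a,b:(195+a/4,145+b/4)
A=plane(f,*px(245,354),.014);B=plane(f,*px(191,403),.014);C=plane(f,*px(74,304),.014)
print(A,B,(A+B)/2,np.linalg.norm(A-B),np.linalg.norm(B-C),"yaw",np.degrees(np.arctan2(*(B-C)[1::-1])))
for z in(.004,.014,.024): # predicted blade corners (tip,-x),(tip,+x),(rear,+x) bias +(0,.004)
    print(z,(proj(f,[[.603-.035,.0173+.055+.003,z],[.603+.035,.0173+.055+.003,z],[.603+.035,.0173-.09+.003,z]])-[195,145])*4)
```

```text
[0.56975203 0.07420646 0.014     ] [0.6360429  0.07561178 0.014     ] [0.60289746 0.07490912 0.014     ] 0.06630577302203901 0.14463760107671614 yaw 90.08626230413384
0.004 [[247.35402015 359.89970885]
 [189.39771094 410.47548464]
 [ 72.9302032  311.24579963]]
0.014 [[247.3502169  353.50799286]
 [189.07322487 404.22463995]
 [ 72.00302072 304.73784721]]
0.024 [[247.34637225 347.04668934]
 [188.74512887 397.90425427]
 [ 71.06596829 298.16061705]]
```

The blade is level (projected corners fit within about 1 px at z = 14 mm), square and centred within 2–3 mm. Sliding in.

```bash
python3 -m crank '[[[-1,0,0,-1.5,0],[-1,0,0,-1.5,0],[-1,0,0,-1.5,0],[-1,0,0,-1.5,0],[-1,0,0,-1.5,0],[-1,0,0,-1.5,0],[-1,0,0,-1.5,0],[-1,0,0,0,0]]]'
python3 -m crank '[[[-1,0,0,-1,0],[-1,0,0,-1,0],[-1,0,0,-0.8,0],[-1,0,0,-0.8,0],[-1,0,0,-0.6,0],[-1,0,0,0,0],[-1,0,0,0,0]]]'
python3 - <<'E'
from m import *
st()
for n in("scene","top"):
    f=grab_frame(n); np.savez(n+"6.npz",**f)
    crop(f,*((165,140,160,90,5) if n=="top" else (195,145,120,145,4)),f"pics/{n}6.png")
E
```

```text
time: 7.88
tool_pos: [0.6021, 0.1237, 0.1473]
tool_rot: [-0.005, 0.005, -0.707, 0.707]
contact_force: [0.3, -0.3, -3.6]
gripper_width: 0.25
time: 8.75
tool_pos: [0.6017, 0.1645, 0.1473]
tool_rot: [-0.004, 0.004, -0.707, 0.707]
contact_force: [0.1, -1.0, -2.2]
gripper_width: 0.246
tcp [0.6017 0.1645 0.1473] t 8.75 w 0.246 F [ 0.1 -1.  -2.2]
[[-1.    -0.     0.011]
 [-0.011 -0.    -1.   ]
 [ 0.    -1.     0.   ]]
```

View pics/scene6.png

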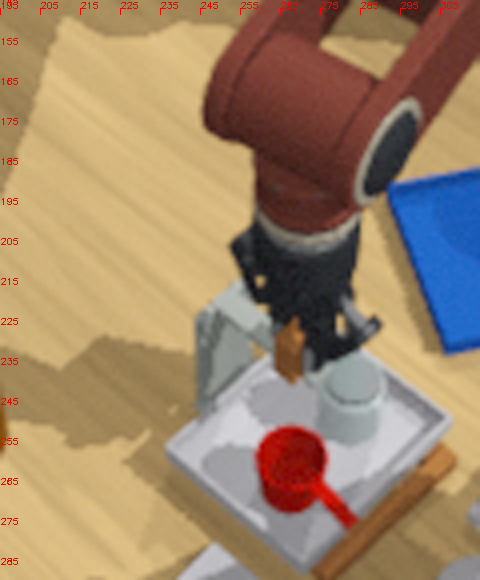

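View pics/top6.png

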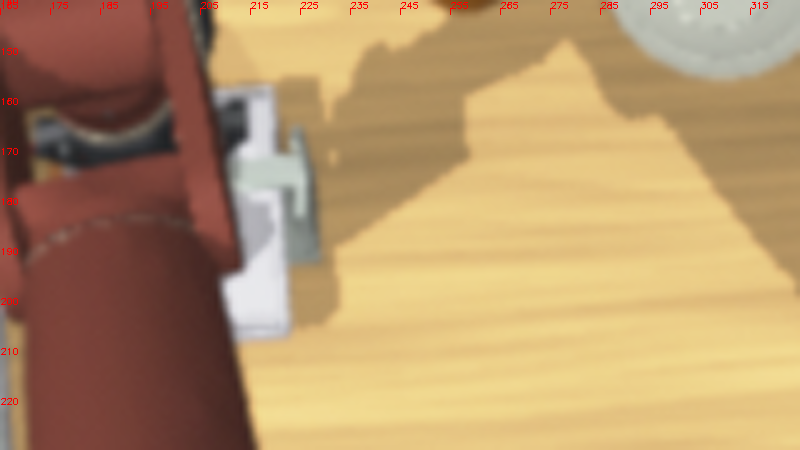

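The tray is undisturbed. In the top view the upright's back edge foot is at about (229,192.5) and the tray's near edge runs about (219.4,157.4) to (223,207). I check the gap.

Run:
```python
from m import *
f=np.load("top6.npz");s=np.load("scene6.npz")
px=lambda a,b:(165+a/5,140+b/5)
print("rear foot top",plane(f,*px(320,262),.008)," expected",.1645-.09)
print("edge",plane(f,*px(290,335),.042),plane(f,*px(273,87),.042))
ps=lambda a,b:(195+a/4,145+b/4)
print("rear foot scene",plane(s,*ps(208,412),.013),plane(s,*ps(200,400),.013),"arm top rear corners",plane(s,*ps(199,317),.136))
for d in(-.09,-.082): print(d,(proj(s,[[.6017+.03,.1645+d,.013],[.6017+.03,.1645+d,.136],[.6017+.03,.1645+d,.042]])-[195,145])*4,(proj(f,[[.6017-.03,.1645+d,.013],[.6017-.03,.1645+d,.136]])-[165,140])*5)
```

```text
rear foot top [0.56286204 0.07243258 0.008     ]  expected 0.07450000000000001
edge [0.50499993 0.09453588 0.042     ] [0.68542833 0.09622754 0.042     ]
rear foot scene [0.63192527 0.09151433 0.013     ] [0.62833186 0.07849858 0.013     ] arm top rear corners [0.62699953 0.07992309 0.136     ]
-0.09 [[193.77693121 399.62865479]
 [189.82576878 316.58371728]
 [192.89444906 381.08077782]] [[315.89373437 248.69019955]
 [302.83124237 206.52461377]]
-0.082 [[200.53531744 405.35070989]
 [197.06693751 322.50302974]
 [199.76077186 386.84947714]] [[304.74200149 249.51659332]
 [290.57493669 207.42818958]]
```

```bash
python3 -m crank '[[[-1,0.1,0,-0.5,0],[-1,0,0,0,0],[-1,0,0,0,0],[-1,0,0,0,0],[-1,0,0,0,0],[-1,0,0,0,0]]]'
python3 -m crank '[[[-1,0,-0.3,0,0],[-1,0,-0.3,0,0],[-1,0,-0.2,0,0],[-1,0,-0.2,0,0],[-1,0,-0.2,0,0],[-1,0,-0.2,0,0],[-1,0,0,0,0],[-1,0,0,0,0]]]'
python3 - <<'E'
from m import *
st()
f=grab_frame("scene"); np.savez("scene7.npz",**f)
crop(f,195,145,120,145,4,"pics/scene7.png")
E
```

```text
time: 9.6
tool_pos: [0.6007, 0.1696, 0.1473]
tool_rot: [0.004, -0.004, 0.707, -0.707]
contact_force: [0.5, 0.3, -2.6]
gripper_width: 0.246
time: 10.6
tool_pos: [0.6006, 0.1696, 0.1612]
tool_rot: [-0.004, 0.004, -0.707, 0.707]
contact_force: [-0.3, -0.0, -7.2]
gripper_width: 0.251
tcp [0.6006 0.1696 0.1612] t 10.6 w 0.251 F [-0.3 -0.  -7.2]
[[-1.    -0.     0.011]
 [-0.011 -0.    -1.   ]
 [ 0.    -1.     0.   ]]
```

View pics/scene7.png

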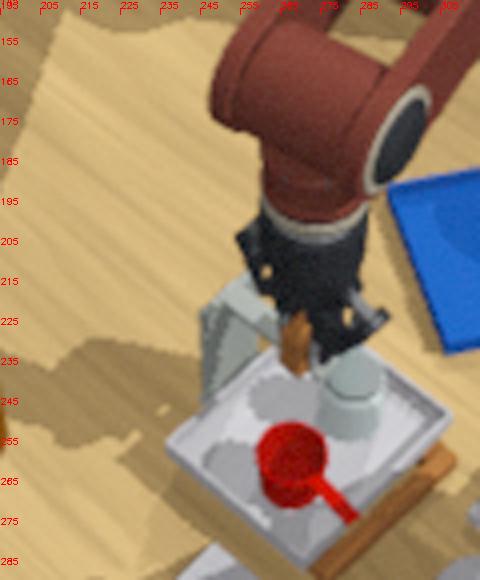

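The tray is lifted a few mm and all the weight (-7.2 N) is on the lifter. It looks level, with jar and cup upright. Raising it.

```bash
python3 -m crank '[[[-1,0,-0.4,0,0],[-1,0,-0.8,0,0],[-1,0,-1,0,0],[-1,0,-1,0,0],[-1,0,-1,0,0],[-1,0,-1,0,0],[-1,0,-0.8,0,0],[-1,0,-0.4,0,0]]]'
python3 -m crank '[[[-1,0,-0.4,0,0],[-1,0,-0.3,0,0],[-1,0,-0.2,0,0],[-1,0,0,0,0],[-1,0,0,0,0],[-1,0,0,0,0],[-1,0,0,0,0],[-1,0,0,0,0]]]'
python3 - <<'E'
from m import *
st()
for n in("scene","top"):
    f=grab_frame(n); np.savez(n+"8.npz",**f)
    crop(f,*((165,120,160,110,5) if n=="top" else (195,145,120,145,4)),f"pics/{n}8.png")
E
```

```text
time: 11.65
tool_pos: [0.6009, 0.1696, 0.2261]
tool_rot: [0.004, -0.004, 0.707, -0.707]
contact_force: [0.6, -1.2, -6.0]
gripper_width: 0.247
time: 12.65
tool_pos: [0.6006, 0.1696, 0.2343]
tool_rot: [-0.004, 0.004, -0.707, 0.707]
contact_force: [0.1, 0.7, -6.7]
gripper_width: 0.253
tcp [0.6006 0.1696 0.2343] t 12.65 w 0.253 F [ 0.1  0.7 -6.7]
[[-1.    -0.     0.011]
 [-0.011 -0.    -1.   ]
 [ 0.    -1.     0.   ]]
```

View pics/scene8.png

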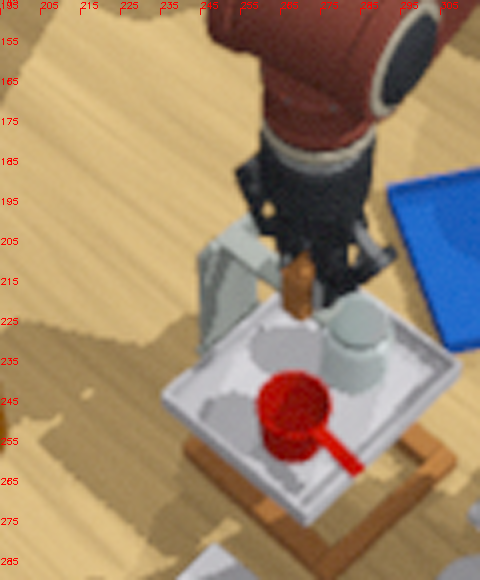

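View pics/top8.png

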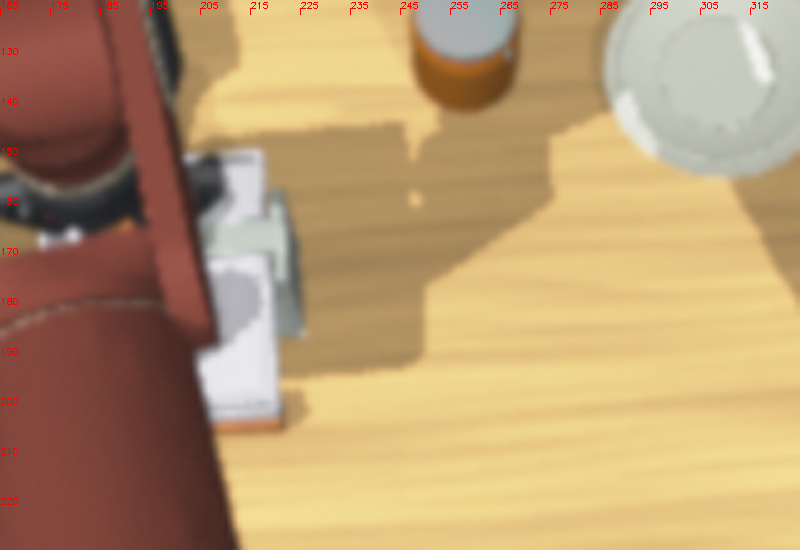

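Raised: the tray stands clear over the now visible rack, jar and cup upright. I check height and level from the corners. In the scene view the rim corners are at (163,398), (308,523) and (461,362) in crop pixels. In the top view the near ones are at (262,150) and (279,412).

```bash
python3 - <<'E'
from m import *
s=np.load("scene8.npz");t=np.load("top8.npz")
ps=lambda a,b:(195+a/4,145+b/4)
pt=lambda a,b:(165+a/5,120+b/5)
L,B,Rr=[plane(s,*ps(*c),.121) for c in((163,398),(308,523),(461,362))]
print(L,B,Rr,np.linalg.norm(L-B),np.linalg.norm(B-Rr),"centre",(L+Rr)/2)
print(plane(t,*pt(262,150),.121),plane(t,*pt(279,412),.121))
# predicted corners level at robot pose, tray offset +4mm, plus scene bias (0,.0035)
c=np.array([.600,.1736+.0035,.121])
print((proj(s,[c+[.09,-.075,0],c+[.09,.075,0],c+[-.09,.075,0]])-[195,145])*4)
st()
E
python3 -m crank '[[[-1,0,0,0,0],[-1,0,0,0,0],[-1,0,0,0,0],[-1,0,0,0,0],[-1,0,0,0,0],[-1,0,0,0,0]]]'
python3 - <<'E'
from m import *
st()
f=grab_frame("scene");g=np.load("scene8.npz")["frame"]
d=np.abs(f["frame"].astype(int)-g).max(2)[215:290,230:315];print("changed px",(d>40).sum())
E
```

```text
[0.69189897 0.10551485 0.121     ] [0.69244289 0.25667945 0.121     ] [0.50867451 0.2480266  0.121     ] 0.1511655767256638 0.18397197990005154 centre [0.60028674 0.17677072 0.121     ]
[0.6859987  0.09634868 0.121     ] [0.50597832 0.0951113  0.121     ]
[[161.66594593 393.80573251]
 [305.65082066 516.85101426]
 [463.98439942 366.13748523]]
tcp [0.6007 0.1696 0.2343] t 12.75 w 0.249 F [ 1.2  0.4 -6. ]
[[-1.     0.     0.011]
 [-0.011 -0.    -1.   ]
 [-0.    -1.     0.   ]]
time: 13.5
tool_pos: [0.6007, 0.1696, 0.2343]
tool_rot: [0.004, -0.004, 0.707, -0.707]
contact_force: [0.2, -0.3, -7.2]
gripper_width: 0.249
tcp [0.6007 0.1696 0.2343] t 13.5 w 0.249 F [ 0.2 -0.3 -7.2]
[[-1.    -0.     0.011]
 [-0.011  0.    -1.   ]
 [ 0.    -1.    -0.   ]]
changed px 0
```

Run:
```python
from m import *
def tri(f,a,g,b):
    o1,d1=ray(f,*a);o2,d2=ray(g,*b)
    k=np.linalg.lstsq(np.c_[d1,-d2],o2-o1,rcond=None)[0]
    p,q=o1+k[0]*d1,o2+k[1]*d2; return ((p+q)/2).round(4),np.linalg.norm(p-q).round(4)
s0=np.load("scene0.npz");t0=np.load("top0.npz");s=np.load("scene8.npz");t=np.load("top8.npz")
print("start near +x",tri(s0,(195+166/4,145+447/4),t0,(219.4,157.4)))
print("now near +x",tri(s,(195+163/4,145+398/4),t,(165+262/5,120+150/5)))
# scene-only: image rise of each corner against rise of level tray by 79 mm
for n,p0,c0,c1 in(("near+x",(.690,.102),(166,447),(163,398)),("far+x",(.691,.255),(308,572),(308,523)),("far-x",(.509,.25),(452,415),(461,362))):
    for h in(.069,.079,.089):
        a=(proj(s,[[*p0,.042],[*p0,.042+h]])-[195,145])*4; print(n,h,"pred",(a[1]-a[0]).round(1),"seen",np.subtract(c1,c0))
```

```text
start near +x (array([0.6877, 0.0984, 0.0334]), np.float64(0.002))
now near +x (array([0.6886, 0.0987, 0.1102]), np.float64(0.0039))
near+x 0.069 pred [ -3.4 -45.3] seen [ -3 -49]
near+x 0.079 pred [ -3.9 -52.2] seen [ -3 -49]
near+x 0.089 pred [ -4.5 -59.2] seen [ -3 -49]
far+x 0.069 pred [  2.5 -42.4] seen [  0 -49]
far+x 0.079 pred [  2.9 -48.9] seen [  0 -49]
far+x 0.089 pred [  3.2 -55.4] seen [  0 -49]
far-x 0.069 pred [  8.4 -46. ] seen [  9 -53]
far-x 0.079 pred [  9.7 -53. ] seen [  9 -53]
far-x 0.089 pred [ 11. -60.] seen [  9 -53]
```

Corners rose 74–79 mm (tilt about 0.03 rad or less), and nothing moved between two pictures 0.75 s apart. Handing in.

Run:
```python
from plant import *
print(job_done()); s=state(); print(s["time"],s["tool_pos"],s["contact_force"],s["gripper_width"])
```

```text
the job is handed in; nothing more can be done
None
the job is handed in; nothing more can be done
```

The tray is up on the lifter, about 79 mm clear of the rack by arm travel, held level and still with the jar and cup upright. I handed the job in at about 13.6 s; no verdict is reported.

**What I did:** I gripped the lifter by its oak grip, turned it square to the rack and slid the blade into the gap about 9 mm below the tray. The upright stopped about 10–12 mm from the tray's edge, and I held it there before raising everything straight up.

**Last checks:**
- **Load and grip:** the force reading was about -7 N, which matches the lifter, tray, jar and cup together. The jaws stayed at about 21 mm on the 22 mm grip.
- **Centring:** by the measurements, the tray's centre is about 4 mm ahead of the grip lengthwise and within about 3 mm sideways.
- **Level and still:** three rim corners rose 74–79 mm, so the tilt is about 0.03 rad or less. No pixels changed in the tray area between two pictures 0.75 s apart.
- **Bystanders:** nothing I did came near them, but I did not measure them again at the end.

**Disagreements:** the two cameras differed by up to about 8 mm in y. One corner located from both views came out 9–11 mm too low, both at the start and at the end, so I relied on single-camera differences and arm travel instead. The top view could not see the far half of the tray at the end because the arm was in the way.

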